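# Close a roe tin in the lever press and hold the press down for banding

## Task

Lower the slip lid that fits onto the open roe tin standing in the lever press, so that it sits fully down and level on the rim, and let go of it. Then take the press's lever by its black grip bar and pull it over against its return spring until the two arms lie level, with the black pointer at the long mark on the press's disc and the sprung pad bearing on the lid, not down to the stop below it. Finish while still holding the lever there, so that a colleague can put on the seal band; leave the other things on the bench where they are.

Things in the scene. Friction and masses are not known exactly. Their poses are not given: they have to be found in the camera images.
- press: Bench press for slip-lid tins, fixed, placed and turned anew each time. Steel bed 235 x 130 mm, top 16 mm above the bench, with a white nest ring (69 mm across, 7 mm high) for the tin. Origin on the bench under the nest's axis, z up; +x runs from the nest to two white cheeks (84 to 136 mm behind it, 112 mm high) that carry the lever; operator's side -x; +y is the left.
- pivot (a point): Centre of the lever's shaft, which lies along the press's y: at (110, 0, 80) mm in the press's frame. The grip bar travels on a circle of 220 mm radius about this point, in the press's x-z plane.
- mark (a point): The mark: outer end of the long black line on the rim of the aluminium disc (112 mm across) round the shaft, left of the left cheek; 45 degrees up and back from the shaft, at (150, 37, 120) mm in the press's frame. The black pointer on the lever's left arm stands at it when the arms are level.
- lever (a joint): Lever angle, rad. 0: at rest, nearly upright, arms 95 degrees above level, leaning 5 degrees back. Grows as the grip bar is pulled forward (press -x) and down over the tin. 1.66: arms level, pointer at the mark. 1.80: hard stop. A spring returns it to 0: felt at the bar along its path, about 3 N near rest, 9 N when level; the pad on the lid adds about 6 N at the mark.
- grip: Black round sleeve, the grip bar, 22 mm thick, along the press's y between the ends of the lever's two steel arms (18 mm deep; 86 mm clear between them). Origin mid-bar, 220 mm from the shaft; 299 mm above the bench at rest, 80 mm at the mark. The sleeve turns freely on its bar (its y runs along it). Can be pinched from above, tool down, all the way.
- pad: Round black rubber pad, 44 mm across, slightly domed, on a sprung plunger midway along the lever, 110 mm from the shaft. Origin at the centre of its face, which looks to its -z. Spring: starts at 5 N, 1.2 N more per mm, 20 mm travel. With the lid seated it meets the lid near lever angle 1.61 and presses about 12 N at 1.66.
- tin: Open round gold-coloured tin, filled, white paper liner 3 mm below its rim. 54 mm across, narrowing to 50 mm over the top 4 mm, 34 mm high. Stands loose in the press's nest: foot 16 mm, rim 50 mm above the bench. Origin at the centre of its underside, z up.
- lid: The slip lid that fits the tin: round, gold-coloured metal, 62 mm outside, 57.6 mm inside, 15 mm high, flat top 2 mm thick, about 30 g. Lies on the bench, open side down, among two lids of other sizes. Origin at the centre of the skirt's lower edge, z up. Seated, the skirt goes down outside the tin and the origin is 21 mm above the tin's.
- wide_lid: Bystander: lid for a larger tin, 86 mm diameter, 17 mm high, otherwise alike. Origin at the centre of its lower edge.
- jar_cap: Bystander: small cap, 44 mm diameter, 13 mm high, otherwise alike. Origin at the centre of its lower edge.
- roe_jar0: Bystander: filled glass roe jar with a gold cap, 62 mm diameter, 68 mm high. Origin at the centre of its underside.
- roe_jar1: Bystander: a second such jar.
- roe_jar2: Bystander: a third such jar.
- wide_tin: Bystander: larger closed tin, 86 mm diameter, 45 mm high. Origin at the centre of its underside.
- price_slate: Bystander: small black blank price slate, 75 mm wide, standing 76 mm high on a steel foot. Origin at the centre of its underside.

How it is judged:
By the outcome, as a careful person would: the job done as asked, in the order asked, and still so for the second after the job is handed in, while the arm keeps its last pose, push and grip.
It also fails if it takes over 67 s, if anything falls off the work surface, if the arm or the gripper's body presses on something with over 40 N, if the wrist force passes 120 N, or if a joint passes its speed limit or range.

## Robot

A 6-joint arm with a two-finger parallel gripper is mounted at the origin on the work surface. World frame = base frame: x ahead of the robot, y to its left, z up, the work surface at z = 0. Lengths are in m, angles in rad, forces in N, time in s.
With the tool pointing down it reaches from about 0.25 to 0.8 m from the base axis. Payload 3.9 kg.
Tool frame: the origin (TCP) lies at the very end of the fingers, on their centre line; the grasp point (between the pads) lies 19 mm behind it; z points along the fingers, y is the line along which they close (so a half turn about z gives the same grasp; the last joint's range is limited). The gripper opens to 85 mm and grips with 20 to 120 N. Pads are 22 mm wide; open, the fingers measure 114 mm over their backs; the gripper's body (76 mm by 85 mm) begins 54 mm behind the grasp point. The pads swing forward as they close: fully open they stand 13 mm farther back than shut.
Start: joints at [-1.264, 0.26, -0.138, 1.173, 0, 1.571], TCP at [0.159, -0.5, 0.231] pointing down, gripper open.
Joint ranges: [-2.78, 2.78], [-0.83, 1.72], [-1.28, 1.37], [-1.9, 2.12], [-1.57, 1.48], [-3.14, 3.14]. Speed limits (rad/s): [2.57, 2.57, 3.14, 3.14, 3.14, 3.14].

## Interface

Orientations are given as a 3x3 rotation matrix whose columns are the frame's x, y, z axes.
In Python, from bench import status, cams, workorder gives the robot as it stands.
- The arm moves only by the tool apply_moves, never from a script. Its argument "deltas" is one flat list of numbers, 7 for each row, row after row: the shift along the world's x, y, z as a fraction of full scale, then the turn, a rotation vector about the world's x, y, z as a fraction of full scale, then the closure, from 0 (fully open) to 1 (shut). A call has 1 to 5 rows; each row shifts and turns the commanded pose from where the row before left it; what a row does not reach is not made up. Full scale, the value 1, is 150 mm for a shift and 180 degrees for a turn. A row lasts 1/8 s, in which the tool goes at most 62.5 mm and 10.7 degrees, less where a joint would pass 70% of its speed; a pose out of reach is approached as far as the arm can. A call with a number of a shift or a turn outside -1 to 1 is refused whole. A call with a gripper value outside its range is refused whole. The fingers move at their own pace and stop on an object; the grip force is fixed at half the most. Time passes only in rows, so rows that do not move let the fingers close. It gives the time, the measured TCP pose, the force, the opening and the grip force at its end, in the units of the state.
- status.read_state(): the state, without advancing time (a new reading comes with each control period).
- cams.camera(name): name is "scene" or "top" or "wrist"; returns the picture (420x560x3 uint8, red, green, blue); there is no depth.
- cams.get_calibration(name): a dict with "mtx" (3x3 intrinsics, pixels), "position" and "orientation" of the camera in the world; the wrist camera has in their place "hand_eye" (4x4, takes a point from camera to tool coordinates, whose origin is the TCP and whose axes are the flange's). Camera axes: x right, y down, z forward; pixel columns grow to the right and rows downward; lengths in m; the calibration is good to about 2 mm. A picture is of the moment at which its call begins: read the wrist's pose just before it. get_calibration takes no time and is no camera call.
- workorder.hand_in(): hands the job in; it is judged then, once.
The state is a dict: "time": time; "joint_pos": joint angles; "qd": joint speeds; "joint_efforts": joint torques, N m; "position": TCP position; "tool_rot": TCP orientation; "force": force on the tool from outside, world axes, zero at the start; "wrist_torque": the same for the moment, N m; "opening": finger opening in m; "gripper_force": force on a finger pad.
Only numpy, scipy, OpenCV 4.12 (cv2) and the standard library are available. Lean on these libraries where they do the work, as an engineer would, in place of code of your own. Each camera call takes 0.05 s, during which the arm holds its last target. There are 200 camera calls.

## Working session

There is one attempt and no reset: what is moved stays moved. The work goes in short steps, Python scripts to look and compute and a tool call to move; the robot and the scene stay as the last step left them, time stands still between calls to the robot, and variables do not carry over. Pictures are saved under pics/ and viewed, at most 10 in all, crops included, and the job is handed in when it is done.

Besides the shell and the picture viewer there is one more tool, called after ">>>" by a JSON object that holds its "name" and its "arguments". apply_moves: Moves the arm, as the interface text tells. Its arguments: {"type":"object","properties":{"deltas":{"type":"array","items":{"type":"number","minimum":-1,"maximum":1}}},"required":["deltas"]}

```bash
mkdir -p pics; python3 - <<'E'
from bench import status, cams
import cv2, numpy as np
s=status.read_state(); print({k:np.round(v,3).tolist() for k,v in s.items()})
for n in ["scene","top"]:
    im=cams.camera(n); cv2.imwrite(f"pics/{n}0.png",im[:,:,::-1])
    c=cams.get_calibration(n); print(n,{k:np.round(v,4).tolist() for k,v in c.items()})
print(cams.get_calibration("wrist"))
a=cv2.imread("pics/scene0.png");b=cv2.imread("pics/top0.png")
E
```

```text
{'time': 0.0, 'joint_pos': [-1.264, 0.261, -0.139, 1.173, -0.0, 1.571], 'qd': [0.001, 0.001, -0.0, 0.001, -0.0, 0.002], 'joint_efforts': [-0.002, -40.568, 25.392, 0.019, -0.001, -0.0], 'position': [0.158, -0.5, 0.23], 'tool_rot': [[0.953, 0.302, -0.001], [0.302, -0.953, 0.002], [-0.0, -0.002, -1.0]], 'force': [0.07, -0.649, -0.26], 'wrist_torque': [0.034, -0.01, 0.007], 'gripper_force': 0.0, 'opening': 0.085}
scene {'mtx': [[461.6602, 0.0, 281.681], [0.0, 461.6602, 213.0964], [0.0, 0.0, 1.0]], 'position': [1.1502, -0.8428, 1.1317], 'orientation': [[0.8159, 0.4061, -0.4115], [0.5779, -0.5516, 0.6015], [0.0173, -0.7286, -0.6848]]}
top {'mtx': [[516.9658, 0.0, 279.494], [0.0, 516.9658, 209.4175], [0.0, 0.0, 1.0]], 'position': [0.3182, -0.0178, 1.4351], 'orientation': [[0.1034, -0.974, 0.2015], [-0.9946, -0.1018, 0.0182], [0.0028, -0.2023, -0.9793]]}
{'mtx': array([[292.59851395,   0.        , 273.96809287],
       [  0.        , 292.59851395, 214.53302314],
       [  0.        ,   0.        ,   1.        ]]), 'hand_eye': array([[ 9.24637545e-04, -9.59602504e-01, -2.81357741e-01,
         7.16356039e-02],
       [ 9.99999570e-01,  9.06815871e-04,  1.93541386e-04,
         4.67497252e-04],
       [ 6.94168660e-05, -2.81357799e-01,  9.59602930e-01,
        -1.43351590e-01],
       [ 0.00000000e+00,  0.00000000e+00,  0.00000000e+00,
         1.00000000e+00]])}
```

View pics/top0.png

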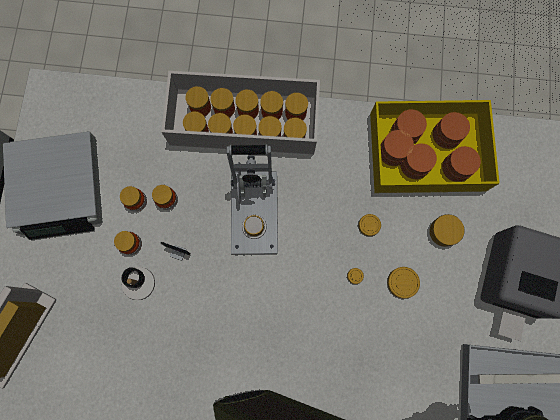

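View pics/scene0.png

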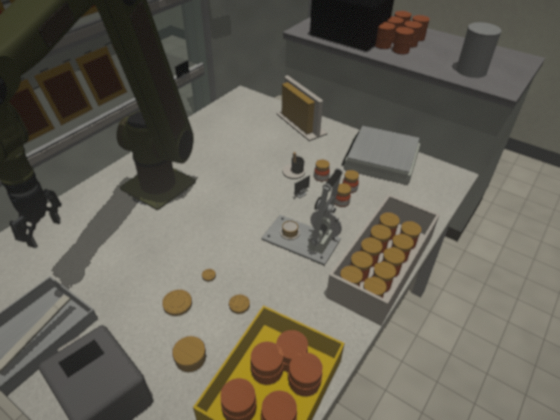

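The top view shows the tin in the nest at (254,225), with the press's lever away from the robot at about (250,150). The three lids are at (370,225) (the middle size, so the slip lid), (356,276) for the cap and (404,282) for the wide lid. The closed wide tin is at (449,230).

```bash
cat > h.py <<'E'
from bench import status, cams
import cv2, numpy as np
def rays(n,uv,st=None):
    c=cams.get_calibration(n); uv=np.atleast_2d(np.float64(uv))
    d=np.c_[uv,np.ones(len(uv))]@np.linalg.inv(c["mtx"]).T
    if n=="wrist":
        R=np.array(st["tool_rot"]);H=c["hand_eye"]
        return np.array(st["position"])+R@H[:3,3], d@(R@H[:3,:3]).T
    return np.array(c["position"]), d@np.array(c["orientation"]).T
def onz(n,uv,z,st=None):
    p,d=rays(n,uv,st); return p+d*((z-p[2])/d[:,2])[:,None]
def proj(n,P,st=None):
    c=cams.get_calibration(n); P=np.atleast_2d(np.float64(P))
    if n=="wrist":
        R=np.array(st["tool_rot"]);H=c["hand_eye"];p=np.array(st["position"])+R@H[:3,3];O=R@H[:3,:3]
    else: p,O=np.array(c["position"]),np.array(c["orientation"])
    q=(P-p)@O@c["mtx"].T; return q[:,:2]/q[:,2:]
def gold(im):
    h=cv2.cvtColor(im,cv2.COLOR_BGR2HSV); return cv2.inRange(h,(10,90,60),(35,255,255))
E
python3 - <<'E'
from h import *
im=cv2.imread("pics/top0.png"); m=gold(im)
cs,_=cv2.findContours(m,cv2.RETR_EXTERNAL,cv2.CHAIN_APPROX_NONE)
for c in cs:
    if cv2.contourArea(c)<60: continue
    h=cv2.convexHull(c); (u,v),r=cv2.minEnclosingCircle(h)
    if 100<u<470 and 180<v<300:
        P=onz("top",c[:,0,:],.012); q,rr=cv2.minEnclosingCircle(np.float32(P[:,:2])*1000)
        print((int(u),int(v)),np.round(q,1),round(rr*2,1))
x=cv2.resize(im[130:265,200:310],None,fx=5,fy=4.4,interpolation=cv2.INTER_CUBIC); cv2.imwrite("pics/press.png",x)
E
```

```text
(355, 275) [ 448.9 -216.9] 43.3
(403, 281) [ 444.5 -350. ] 86.1
(124, 240) [479.3 427.7] 58.1
(253, 224) [560.9  77. ] 55.1
(448, 229) [ 604.2 -466.3] 86.3
(369, 224) [ 594.6 -246.1] 61.4
(129, 195) [606.8 435.1] 56.7
(162, 193) [622.2 343.6] 58.8
```

View pics/press.png

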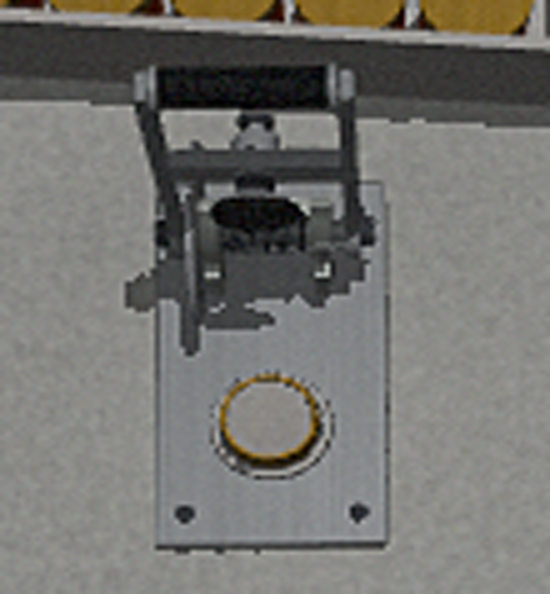

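The crop shows the bed's front corners at (157,545) and (386,543), its right rear corner at (383,183), the rim centre at (269,418) and the grip bar's centre at (244,87).

```bash
python3 - <<'E'
from h import *
f=lambda x,y:(200+(x+.5)/5-.5,130+(y+.5)/4.4-.5)
B=onz("top",[f(156,546),f(387,544),f(384,182)],.016); print("bed",B[:,:2].round(4))
d1=B[0]-B[1]; d2=B[2]-B[1]; print("len",np.linalg.norm(d1),np.linalg.norm(d2),"yaw",np.degrees([np.arctan2(-d1[0],d1[1]),np.arctan2(d2[1],d2[0])]))
im=cv2.imread("pics/top0.png"); m=gold(im); m[:,:235]=0;m[:,275:]=0;m[:210]=0;m[245:]=0
ys,xs=np.nonzero(m); m2=np.c_[xs,ys].astype(np.float32)
P=onz("top",m2,.050); q,r=cv2.minEnclosingCircle(np.float32(P[:,:2])*1000); print("rim",q,2*r)
P=onz("top",[f(269,418)],.05); print("rim2",P)
print("bar",onz("top",[f(244,87)],.299+.008)) 
print("bar ends",onz("top",[f(158,87),f(328,87)],.305))
# lid
c=gold(im); c[:,:350]=0; c[:,390:]=0; c[:205]=0; c[245:]=0
ys,xs=np.nonzero(c); P=onz("top",np.c_[xs,ys],.011);q,r=cv2.minEnclosingCircle(np.float32(P[:,:2])*1000); print("lid",q,2*r)
# check in scene
print(proj("scene",[[q[0]/1000,q[1]/1000,.01]]))
E
```

```text
bed [[0.4724 0.129 ]
 [0.4868 0.0026]
 [0.7204 0.0288]]
len 0.12721530634487976 0.23503806307219863 yaw [6.52091326 6.4080365 ]
rim (554.3942260742188, 74.4548110961914) 53.66079330444336
rim2 [[0.55384202 0.07405259 0.05      ]]
bar [[0.68208353 0.08814559 0.307     ]]
bar ends [[0.67862599 0.12743747 0.305     ]
 [0.68673687 0.05013144 0.305     ]]
lid (594.8299560546875, -246.2747344970703) 61.46717071533203
[[238.12307474 302.55045317]]
```

>>> {"name": "apply_moves", "arguments": {"deltas": [0.291, 0.169, -0.02, 0, 0, 0.0438, 0, 0.291, 0.169, -0.02, 0, 0, 0.0438, 0, 0.291, 0.169, -0.02, 0, 0, 0.0438, 0, 0.291, 0.169, -0.02, 0, 0, 0.0438, 0, 0.291, 0.169, -0.02, 0, 0, 0.0438, 0]}}

```text
time: 0.72
position: [0.3779, -0.3726, 0.2158]
tool_rot: [[0.541, 0.841, -0.001], [0.841, -0.541, 0.0], [0.0, -0.001, -1.0]]
force: [-0.2, -0.8, 0.6]
opening: 0.0857
gripper_force: 0.0
```

>>> {"name": "apply_moves", "arguments": {"deltas": [0.291, 0.169, -0.1, 0, 0, 0.0438, 0, 0.291, 0.169, -0.1, 0, 0, 0.0438, 0, 0.291, 0.169, -0.1, 0, 0, 0.0438, 0, 0.291, 0.169, -0.1, 0, 0, 0.0438, 0, 0.291, 0.169, -0.1, 0, 0, 0.0438, 0]}}

```text
time: 1.35
position: [0.5961, -0.2459, 0.1402]
tool_rot: [[-0.116, 0.993, -0.001], [0.993, 0.116, 0.0], [0.0, -0.001, -1.0]]
force: [0.3, -1.2, -0.3]
opening: 0.0853
gripper_force: 0.0
```

>>> {"name": "apply_moves", "arguments": {"deltas": [0, 0, 0, 0, 0, 0, 0, 0, 0, 0, 0, 0, 0, 0]}}

```text
time: 1.6
position: [0.5943, -0.2468, 0.1406]
tool_rot: [[-0.112, 0.994, -0.002], [0.994, 0.112, 0.0], [0.001, -0.002, -1.0]]
force: [-0.5, -0.3, -0.2]
opening: 0.0857
gripper_force: 0.0
```

```bash
python3 - <<'E'
from h import *
s=status.read_state(); im=cams.camera("wrist")[:,:,::-1].copy(); cv2.imwrite("pics/w1.png",im)
print(s["position"],np.round(s["tool_rot"],3).tolist())
for c in cv2.findContours(gold(im),cv2.RETR_EXTERNAL,cv2.CHAIN_APPROX_NONE)[0]:
    if cv2.contourArea(c)<300: continue
    for z in (.015,):
        P=onz("wrist",c[:,0],z,s);q,r=cv2.minEnclosingCircle(np.float32(P[:,:2])*1000);print(cv2.boundingRect(c),np.round(q,1),round(2*r,1))
E
```

```text
[ 0.59430508 -0.24677634  0.14062582] [[-0.112, 0.994, -0.002], [0.994, 0.112, 0.0], [0.001, -0.002, -1.0]]
(422, 377, 52, 43) [ 826.4 -457.7] 80.6
(357, 307, 19, 54) [ 703.4 -378.7] 68.2
(79, 245, 84, 74) [ 449.1 -348.3] 94.0
(366, 221, 194, 155) [ 813.3 -330.3] 294.7
(245, 174, 64, 64) [ 596.3 -246.3] 62.3
(99, 135, 52, 48) [ 454.5 -217.2] 47.0
```

View pics/w1.png

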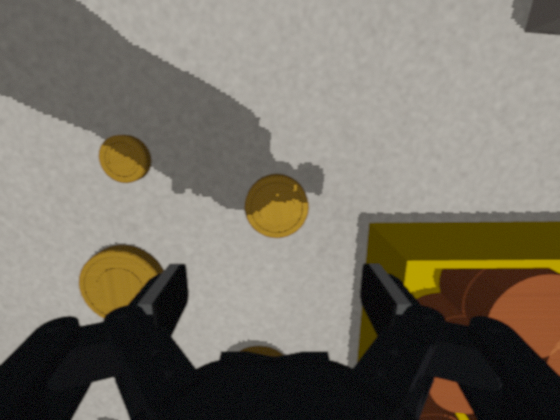

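>>> {"name": "apply_moves", "arguments": {"deltas": [0.008, 0.002, -0.28, 0, 0, 0, 0, 0, 0, -0.28, 0, 0, 0, 0, 0, 0, -0.24, 0, 0, 0, 0, 0, 0, -0.1, 0, 0, 0, 0, 0, 0, 0, 0, 0, 0, 0]}}

```text
time: 2.28
position: [0.5951, -0.2472, 0.0061]
tool_rot: [[-0.11, 0.994, -0.001], [0.994, 0.11, 0.0], [0.001, -0.001, -1.0]]
force: [0.6, -0.2, 1.0]
opening: 0.0855
gripper_force: 0.0
```

>>> {"name": "apply_moves", "arguments": {"deltas": [0, 0, -0.02, 0, 0, 0, 0, 0, 0, 0, 0, 0, 0, 0.0]}}

```text
time: 2.52
position: [0.5972, -0.2472, 0.0047]
tool_rot: [[-0.112, 0.994, 0.002], [0.994, 0.112, -0.001], [-0.001, 0.002, -1.0]]
force: [0.5, -0.0, -0.4]
opening: 0.0855
gripper_force: 0.0
```

>>> {"name": "apply_moves", "arguments": {"deltas": [0, 0, -0.015, 0, 0, 0, 0, 0, 0, 0, 0, 0, 0, 0.15, 0, 0, 0, 0, 0, 0, 0.3, 0, 0, 0, 0, 0, 0, 0.5, 0, 0, 0, 0, 0, 0, 0.5]}}

```text
time: 3.15
position: [0.5964, -0.2467, 0.0022]
tool_rot: [[-0.112, 0.994, 0.0], [0.994, 0.112, -0.0], [-0.0, 0.0, -1.0]]
force: [-1.0, 1.0, 6.1]
opening: 0.0591
gripper_force: 62.9
```

>>> {"name": "apply_moves", "arguments": {"deltas": [0, 0, 0, 0, 0, 0, 0.6, 0, 0, 0, 0, 0, 0, 0.6]}}

```text
time: 3.4
position: [0.5964, -0.2467, 0.0022]
tool_rot: [[-0.112, 0.994, 0.001], [0.994, 0.112, -0.0], [-0.0, 0.0, -1.0]]
force: [-2.0, 1.9, 7.0]
opening: 0.0596
gripper_force: 62.9
```

>>> {"name": "apply_moves", "arguments": {"deltas": [0, 0, 0.1, 0, 0, 0, 0.6, 0, 0, 0.3, 0, 0, 0, 0.6, 0, 0, 0.3, 0, 0, 0, 0.6, 0, 0, 0.1, 0, 0, 0, 0.6, 0, 0, 0, 0, 0, 0, 0.6]}}

```text
time: 4.03
position: [0.5971, -0.247, 0.1223]
tool_rot: [[-0.112, 0.994, 0.002], [0.994, 0.112, -0.001], [-0.001, 0.002, -1.0]]
force: [0.8, -0.0, -0.9]
opening: 0.0594
gripper_force: 64.6
```

>>> {"name": "apply_moves", "arguments": {"deltas": [-0.05, 0.35, 0, 0, 0, 0, 0.6, -0.05, 0.35, 0, 0, 0, 0, 0.6, -0.05, 0.35, 0, 0, 0, 0, 0.6, -0.05, 0.35, 0, 0, 0, 0, 0.6, -0.05, 0.25, 0, 0, 0, 0, 0.6]}}

```text
time: 4.65
position: [0.5565, 0.003, 0.1188]
tool_rot: [[-0.113, 0.994, -0.004], [0.994, 0.113, 0.0], [0.001, -0.004, -1.0]]
force: [-0.3, -0.8, -0.7]
opening: 0.0594
gripper_force: 64.6
```

>>> {"name": "apply_moves", "arguments": {"deltas": [0, 0, 0, 0, 0, 0, 0.6, 0, 0, 0, 0, 0, 0, 0.6]}}

```text
time: 4.9
position: [0.5579, 0.0006, 0.1197]
tool_rot: [[-0.112, 0.994, -0.002], [0.994, 0.112, -0.0], [-0.0, -0.003, -1.0]]
force: [0.5, 0.1, -1.0]
opening: 0.0591
gripper_force: 64.6
```

```bash
python3 - <<'E'
from h import *
s=status.read_state(); im=cams.camera("wrist")[:,:,::-1].copy(); cv2.imwrite("pics/w2.png",im)
print(s["position"],np.round(s["tool_rot"],3).tolist(),s["opening"],s["force"])
for c in cv2.findContours(gold(im),cv2.RETR_EXTERNAL,cv2.CHAIN_APPROX_NONE)[0]:
    if cv2.contourArea(c)<60: continue
    for z in (.05,s["position"][2]+.013):
        P=onz("wrist",c[:,0],z,s);q,r=cv2.minEnclosingCircle(np.float32(P[:,:2])*1000);print(cv2.boundingRect(c),np.round(q,1),round(2*r,1))
E
```

```text
[0.55786845 0.00061855 0.11965514] [[-0.112, 0.994, -0.002], [0.994, 0.112, -0.0], [-0.0, -0.003, -1.0]] 0.05910912203195336 [ 0.46490575  0.09448246 -1.03051841]
(135, 370, 30, 38) [ 465.6 -169.7] 46.3
(135, 370, 30, 38) [498.5 -76.1] 28.3
(214, 213, 121, 118) [563.1 -41.7] 105.2
(214, 213, 121, 118) [558.2   2.2] 64.4
(246, 87, 76, 79) [556.1  73.1] 53.0
(246, 87, 76, 79) [553.9  72.5] 32.4
```

View pics/w2.png

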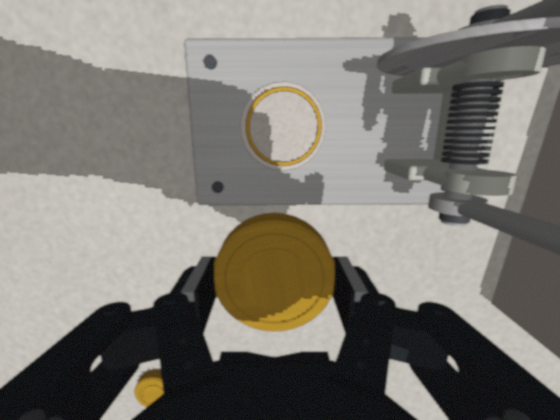

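>>> {"name": "apply_moves", "arguments": {"deltas": [-0.01, 0.24, 0, 0, 0, 0, 0.6, -0.01, 0.237, 0, 0, 0, 0, 0.6, 0, 0, -0.2, 0, 0, 0, 0.6, 0, 0, -0.2, 0, 0, 0, 0.6, 0, 0, 0, 0, 0, 0, 0.6]}}

```text
time: 5.58
position: [0.5535, 0.0709, 0.0586]
tool_rot: [[-0.11, 0.994, -0.006], [0.994, 0.11, -0.001], [-0.0, -0.006, -1.0]]
force: [-0.6, 0.1, -0.6]
opening: 0.0593
gripper_force: 64.6
```

>>> {"name": "apply_moves", "arguments": {"deltas": [0, 0, 0, 0, 0, 0, 0.6, 0, 0, 0, 0, 0, 0, 0.6]}}

```text
time: 5.82
position: [0.5571, 0.0721, 0.0624]
tool_rot: [[-0.111, 0.994, 0.003], [0.994, 0.111, 0.0], [0.0, 0.003, -1.0]]
force: [-0.5, 0.3, -0.4]
opening: 0.0594
gripper_force: 64.6
```

```bash
python3 - <<'E'
from h import *
s=status.read_state(); im=cams.camera("wrist")[:,:,::-1].copy(); t=cams.camera("top")[:,:,::-1];sc=cams.camera("scene")[:,:,::-1]
print(s["position"],s["force"])
f=lambda a:cv2.resize(a,(266,200),interpolation=cv2.INTER_CUBIC)
x,y=proj("scene",[[.554,.074,.05]])[0].astype(int);u,v=proj("top",[[.554,.074,.05]])[0].astype(int)
cv2.imwrite("pics/w3.png",np.hstack([im, cv2.resize(np.vstack([sc[y-30:y+30,x-34:x+34],t[v-30:v+30,u-34:u+34]]),(238,420),interpolation=cv2.INTER_CUBIC)]))
E
```

```text
[0.55708949 0.07206475 0.06237384] [-0.54713679  0.29516308 -0.42825329]
```

View pics/w3.png

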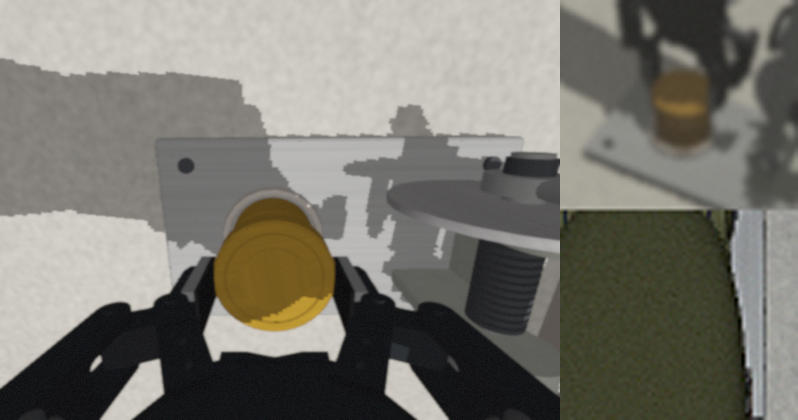

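The wrist view shows the lid (u 214–335) centred over the tin and nest (u about 273), and level. I'll lower it in small steps and watch the force.

>>> {"name": "apply_moves", "arguments": {"deltas": [0, 0, -0.04, 0, 0, 0, 0.6, 0, 0, -0.03, 0, 0, 0, 0.6, 0, 0, -0.02, 0, 0, 0, 0.6, 0, 0, 0, 0, 0, 0, 0.6]}}

```text
time: 6.48
position: [0.5553, 0.0724, 0.0471]
tool_rot: [[-0.112, 0.994, -0.001], [0.994, 0.112, -0.0], [0.0, -0.001, -1.0]]
force: [0.7, 0.5, -0.4]
opening: 0.0592
gripper_force: 64.6
```

>>> {"name": "apply_moves", "arguments": {"deltas": [0, 0, -0.015, 0, 0, 0, 0.6, 0, 0, -0.015, 0, 0, 0, 0.6, 0, 0, 0, 0, 0, 0, 0.6]}}

```text
time: 6.85
position: [0.5556, 0.0724, 0.0428]
tool_rot: [[-0.112, 0.994, -0.0], [0.994, 0.112, -0.0], [0.0, -0.0, -1.0]]
force: [1.2, 0.1, -0.7]
opening: 0.0595
gripper_force: 64.6
```

>>> {"name": "apply_moves", "arguments": {"deltas": [0, 0, -0.015, 0, 0, 0, 0.6, 0, 0, 0, 0, 0, 0, 0.6]}}

```text
time: 7.1
position: [0.5556, 0.0724, 0.0406]
tool_rot: [[-0.112, 0.994, -0.0], [0.994, 0.112, -0.0], [0.0, -0.0, -1.0]]
force: [0.2, -0.1, 0.4]
opening: 0.0595
gripper_force: 64.6
```

>>> {"name": "apply_moves", "arguments": {"deltas": [0, 0, -0.012, 0, 0, 0, 0.6, 0, 0, 0, 0, 0, 0, 0.6]}}

```text
time: 7.35
position: [0.5559, 0.0724, 0.0392]
tool_rot: [[-0.112, 0.994, 0.0], [0.994, 0.112, 0.0], [0.0, 0.0, -1.0]]
force: [-0.2, -0.2, 1.5]
opening: 0.0593
gripper_force: 64.8
```

>>> {"name": "apply_moves", "arguments": {"deltas": [0, 0, -0.008, 0, 0, 0, 0.6, 0, 0, 0, 0, 0, 0, 0.6]}}

```text
time: 7.6
position: [0.5559, 0.0724, 0.0392]
tool_rot: [[-0.112, 0.994, 0.001], [0.994, 0.112, 0.0], [0.0, 0.001, -1.0]]
force: [-1.7, 0.1, 9.7]
opening: 0.0597
gripper_force: 65.7
```

>>> {"name": "apply_moves", "arguments": {"deltas": [0, 0, 0, 0, 0, 0, 0.2, 0, 0, 0, 0, 0, 0, 0, 0, 0, 0, 0, 0, 0, 0, 0, 0, 0, 0, 0, 0, 0]}}

```text
time: 8.1
position: [0.5556, 0.0724, 0.0375]
tool_rot: [[-0.112, 0.994, -0.0], [0.994, 0.112, -0.0], [0.0, -0.0, -1.0]]
force: [0.1, 0.0, 0.0]
opening: 0.0851
gripper_force: 0.0
```

>>> {"name": "apply_moves", "arguments": {"deltas": [0, 0, 0.1, 0, 0, 0, 0, 0, 0, 0.2, 0, 0, 0, 0, -0.05, 0, 0.3, 0, 0, 0, 0, -0.05, 0, 0.3, 0, 0, 0, 0, 0, 0, 0, 0, 0, 0, 0]}}

```text
time: 8.72
position: [0.5435, 0.0728, 0.178]
tool_rot: [[-0.112, 0.994, 0.009], [0.994, 0.112, 0.001], [0.0, 0.009, -1.0]]
force: [0.3, 0.2, 0.1]
opening: 0.0852
gripper_force: 0.0
```

```bash
python3 - <<'E'
from h import *
import time
s=status.read_state(); im=cams.camera("wrist")[:,:,::-1].copy(); sc=cams.camera("scene")[:,:,::-1]
print(s["position"],s["force"])
for c in cv2.findContours(gold(im),cv2.RETR_EXTERNAL,cv2.CHAIN_APPROX_NONE)[0]:
    if cv2.contourArea(c)<200: continue
    P=onz("wrist",c[:,0],.052,s);q,r=cv2.minEnclosingCircle(np.float32(P[:,:2])*1000);print(cv2.boundingRect(c),np.round(q,1),round(2*r,1))
x,y=proj("scene",[[.6,.08,.1]])[0].astype(int)
cv2.imwrite("pics/w4.png",np.hstack([im, cv2.resize(sc[y-53:y+52,x-30:x+30],(240,420),interpolation=cv2.INTER_CUBIC)]))
E
```

```text
[0.54347639 0.07277987 0.17797284] [0.32162318 0.22455929 0.09030725]
(255, 175, 63, 64) [556.4  73. ] 63.1
```

View pics/w4.png

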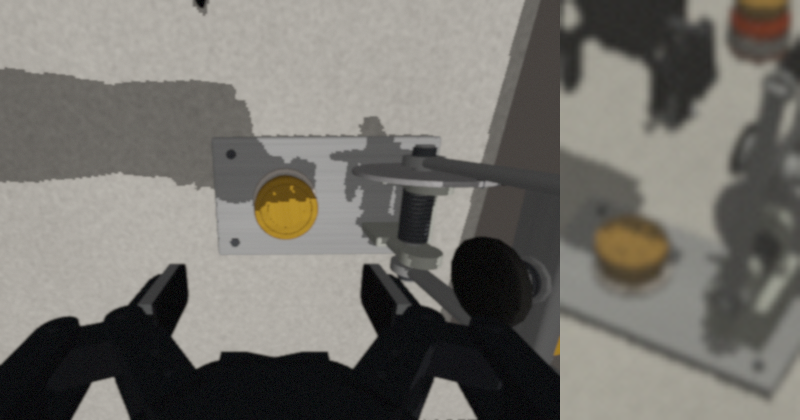

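The lid sits seated and level at about (556,73) mm, with no gap showing. Next I'll rise and go over the grip bar.

>>> {"name": "apply_moves", "arguments": {"deltas": [0, 0, 0.37, 0, 0, 0, 0, 0, 0, 0.37, 0, 0, 0, 0, 0, 0, 0.37, 0, 0, 0, 0, 0, 0, 0.37, 0, 0, 0, 0, 0, 0, 0, 0, 0, 0, 0]}}

```text
time: 9.45
position: [0.5425, 0.0726, 0.3983]
tool_rot: [[-0.112, 0.994, 0.007], [0.994, 0.112, 0.001], [0.0, 0.007, -1.0]]
force: [0.3, -0.1, -1.0]
opening: 0.0853
gripper_force: 0.0
```

>>> {"name": "apply_moves", "arguments": {"deltas": [0.31, 0.033, 0, 0, 0, 0, 0.2, 0.31, 0.033, 0, 0, 0, 0, 0.2, 0.31, 0.033, 0, 0, 0, 0, 0.2, 0, 0, 0, 0, 0, 0, 0.2, 0, 0, 0, 0, 0, 0, 0.2]}}

```text
time: 10.07
position: [0.6799, 0.0872, 0.3922]
tool_rot: [[-0.112, 0.994, -0.005], [0.994, 0.112, -0.001], [-0.0, -0.005, -1.0]]
force: [-0.7, -0.3, 0.7]
opening: 0.0683
gripper_force: 0.0
```

```bash
python3 - <<'E'
from h import *
s=status.read_state(); im=cams.camera("wrist")[:,:,::-1].copy(); sc=cams.camera("scene")[:,:,::-1]
print(s["position"],np.round(s["tool_rot"],3).tolist(),s["joint_pos"],s["opening"])
print(proj("wrist",[[.6841,.0875,.299]],s))
x,y=proj("scene",[[.66,.08,.25]])[0].astype(int)
cv2.imwrite("pics/w5.png",np.hstack([im, cv2.resize(sc[y-53:y+52,x-30:x+30],(240,420),interpolation=cv2.INTER_CUBIC)]))
E
```

```text
[0.67986612 0.08715955 0.39218804] [[-0.112, 0.994, -0.005], [0.994, 0.112, -0.001], [-0.0, -0.005, -1.0]] [1.27498914e-01 6.16558682e-01 8.61902181e-01 1.82110530e+00
 1.42015810e-05 1.58632591e+00] 0.06828143325082182
[[279.22738373 216.67029688]]
```

View pics/w5.png

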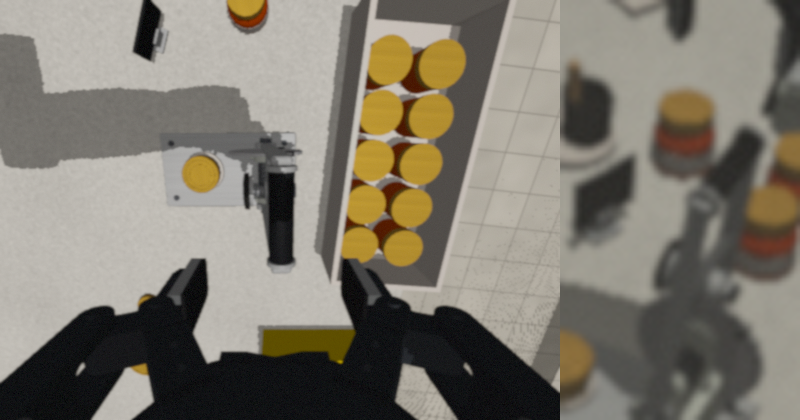

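The bar runs from (283,170) to (281,262) in the wrist view, so it is centred within about 2 px of the prediction, along u about 8 px right of the tool axis. I'll shift +5 mm and descend.

>>> {"name": "apply_moves", "arguments": {"deltas": [0.033, 0, -0.2, 0, 0, 0, 0.2, 0, 0, -0.25, 0, 0, 0, 0.2, 0, 0, -0.2, 0, 0, 0, 0.2, 0, 0, -0.1, 0, 0, 0, 0.2, 0, 0, 0, 0, 0, 0, 0.2]}}

```text
time: 10.8
position: [0.6829, 0.087, 0.2828]
tool_rot: [[-0.112, 0.994, -0.001], [0.994, 0.112, -0.0], [-0.0, -0.001, -1.0]]
force: [0.4, -1.1, 0.9]
opening: 0.0686
gripper_force: 0.0
```

>>> {"name": "apply_moves", "arguments": {"deltas": [0, 0, 0, 0, 0, 0, 0.5, 0, 0, 0, 0, 0, 0, 0.7, 0, 0, 0, 0, 0, 0, 0.9, 0, 0, 0, 0, 0, 0, 0.9, 0, 0, 0, 0, 0, 0, 0.9]}}

```text
time: 11.42
position: [0.6853, 0.0872, 0.2837]
tool_rot: [[-0.112, 0.994, 0.002], [0.994, 0.112, 0.0], [0.0, 0.002, -1.0]]
force: [-2.6, 0.0, 5.7]
opening: 0.02
gripper_force: 58.5
```

>>> {"name": "apply_moves", "arguments": {"deltas": [0, 0, 0, 0, 0, 0, 0.9, 0, 0, 0, 0, 0, 0, 0.9]}}

```text
time: 11.68
position: [0.6853, 0.0873, 0.2837]
tool_rot: [[-0.112, 0.994, 0.002], [0.994, 0.112, 0.0], [0.0, 0.002, -1.0]]
force: [-2.2, -0.8, 5.7]
opening: 0.0199
gripper_force: 58.5
```

```bash
python3 - <<'E'
import numpy as np
th=np.r_[np.linspace(0,1.56,16)]; a=np.radians(95.1)-th
r=-0.22*np.cos(a); z=.22*np.sin(a); y=np.radians(6.45)
d=np.c_[np.diff(r)*-0,np.diff(z)]
dr=np.diff(.22*np.cos(a)) # forward
for i,(f,g) in enumerate(zip(dr,np.diff(z))): print(i,np.round([-f*np.cos(y)/.15,-f*np.sin(y)/.15,g/.15],3).tolist())
E
```

```text
0 [-0.151, -0.017, 0.006]
1 [-0.151, -0.017, -0.01]
2 [-0.149, -0.017, -0.026]
3 [-0.146, -0.016, -0.041]
4 [-0.141, -0.016, -0.056]
5 [-0.134, -0.015, -0.071]
6 [-0.126, -0.014, -0.084]
7 [-0.117, -0.013, -0.097]
8 [-0.106, -0.012, -0.109]
9 [-0.094, -0.011, -0.119]
10 [-0.081, -0.009, -0.129]
11 [-0.068, -0.008, -0.136]
12 [-0.053, -0.006, -0.143]
13 [-0.038, -0.004, -0.148]
14 [-0.023, -0.003, -0.151]
```

>>> {"name": "apply_moves", "arguments": {"deltas": [-0.151, -0.017, 0.006, 0, 0, 0, 0.9, -0.151, -0.017, -0.01, 0, 0, 0, 0.9, -0.149, -0.017, -0.026, 0, 0, 0, 0.9, 0, 0, 0, 0, 0, 0, 0.9]}}

```text
time: 12.18
position: [0.6181, 0.0794, 0.2794]
tool_rot: [[-0.112, 0.994, 0.004], [0.994, 0.112, -0.0], [-0.0, 0.004, -1.0]]
force: [2.7, 0.0, 6.8]
opening: 0.0199
gripper_force: 62.1
```

>>> {"name": "apply_moves", "arguments": {"deltas": [-0.146, -0.016, -0.041, 0, 0, 0, 0.9, -0.141, -0.016, -0.056, 0, 0, 0, 0.9, -0.134, -0.015, -0.071, 0, 0, 0, 0.9, -0.126, -0.014, -0.084, 0, 0, 0, 0.9, 0, 0, 0, 0, 0, 0, 0.9]}}

```text
time: 12.8
position: [0.535, 0.0697, 0.241]
tool_rot: [[-0.111, 0.994, 0.0], [0.994, 0.111, -0.001], [-0.001, -0.0, -1.0]]
force: [-3.2, -3.2, 12.6]
opening: 0.0197
gripper_force: 62.9
```

>>> {"name": "apply_moves", "arguments": {"deltas": [-0.117, -0.013, -0.097, 0, 0, 0, 0.9, -0.106, -0.012, -0.109, 0, 0, 0, 0.9, -0.094, -0.011, -0.119, 0, 0, 0, 0.9, -0.081, -0.009, -0.129, 0, 0, 0, 0.9, 0, 0, 0, 0, 0, 0, 0.9]}}

```text
time: 13.42
position: [0.4745, 0.0626, 0.1715]
tool_rot: [[-0.111, 0.994, -0.004], [0.994, 0.111, -0.003], [-0.002, -0.004, -1.0]]
force: [-5.6, -4.8, 10.2]
opening: 0.0202
gripper_force: 62.7
```

>>> {"name": "apply_moves", "arguments": {"deltas": [-0.068, -0.008, -0.136, 0, 0, 0, 0.9, -0.053, -0.006, -0.143, 0, 0, 0, 0.9, -0.038, -0.004, -0.148, 0, 0, 0, 0.9, -0.023, -0.003, -0.151, 0, 0, 0, 0.9, 0, 0, 0, 0, 0, 0, 0.9]}}

```text
time: 14.05
position: [0.4478, 0.0595, 0.0845]
tool_rot: [[-0.111, 0.994, -0.004], [0.994, 0.111, -0.003], [-0.002, -0.004, -1.0]]
force: [-3.7, -5.2, 9.1]
opening: 0.02
gripper_force: 62.7
```

>>> {"name": "apply_moves", "arguments": {"deltas": [0, 0, 0, 0, 0, 0, 0.9, 0, 0, 0, 0, 0, 0, 0.9]}}

```text
time: 14.3
position: [0.448, 0.0595, 0.0856]
tool_rot: [[-0.111, 0.994, -0.003], [0.994, 0.111, -0.003], [-0.002, -0.004, -1.0]]
force: [-5.4, -4.6, 9.4]
opening: 0.02
gripper_force: 62.7
```

>>> {"name": "apply_moves", "arguments": {"deltas": [-0.005, 0.005, -0.06, 0, 0, 0, 0.9, -0.002, 0.005, -0.05, 0, 0, 0, 0.9, 0, 0, 0, 0, 0, 0, 0.9, 0, 0, 0, 0, 0, 0, 0.9]}}

```text
time: 14.8
position: [0.447, 0.0594, 0.0695]
tool_rot: [[-0.111, 0.994, -0.003], [0.994, 0.111, -0.006], [-0.006, -0.003, -1.0]]
force: [-5.2, -10.3, 13.2]
opening: 0.0197
gripper_force: 63.2
```

```bash
python3 - <<'E'
from h import *
s=status.read_state(); im=cams.camera("wrist")[:,:,::-1].copy(); sc=cams.camera("scene")[:,:,::-1];t=cams.camera("top")[:,:,::-1]
print(s["position"],s["force"])
N=np.array([.5557,.0730,0]);c,k=np.cos(np.radians(6.45)),np.sin(np.radians(6.45));R=np.array([[c,-k,0],[k,c,0],[0,0,1]])
M=N+R@[.150,.037,.120];x,y=proj("scene",[M])[0];u,v=proj("top",[M])[0];print((x,y),(u,v),proj("wrist",[M],s))
w=lambda a,x,y:cv2.resize(a[int(y)-30:int(y)+30,int(x)-40:int(x)+40],(400,300),interpolation=cv2.INTER_CUBIC)
cv2.imwrite("pics/w6.png",np.hstack([np.vstack([w(sc,x,y),w(t,u,v)]),np.vstack([cv2.resize(im,(400,300)),w(sc,*proj("scene",[N+[-.05,0,.07]])[0])])]))
E
```

```text
[0.44703579 0.05942849 0.06950193] [ -5.24569251 -10.26171475  13.21993327]
(np.float64(337.2395040815044), np.float64(219.33691920047085)) (np.float64(238.72289255445156), np.float64(163.62518398284615)) [[1052.75880712  231.92310209]]
```

View pics/w6.png

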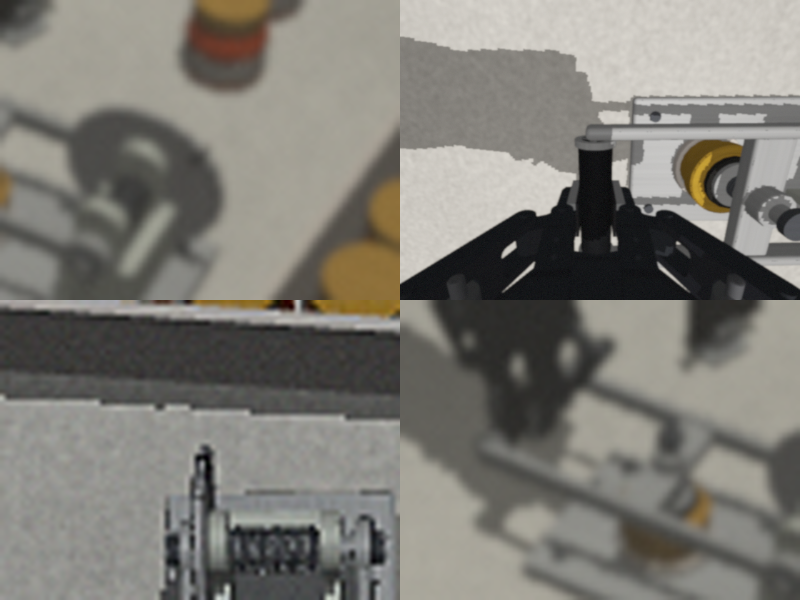

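The pointer is near the mark, but too coarse in the top and scene views to judge. Both the height (5 mm to go) and the force (13.2 N) put the angle at about 1.637. The wrist view shows the pad on the lid. I'll finish the last 5 mm and relieve the side load.

>>> {"name": "apply_moves", "arguments": {"deltas": [-0.005, -0.012, -0.018, 0, 0, 0, 0.9, -0.003, -0.006, -0.016, 0, 0, 0, 0.9, 0, 0, 0, 0, 0, 0, 0.9, 0, 0, 0, 0, 0, 0, 0.9]}}

```text
time: 15.45
position: [0.447, 0.0594, 0.0651]
tool_rot: [[-0.112, 0.994, -0.001], [0.994, 0.112, -0.0], [-0.0, -0.001, -1.0]]
force: [-4.4, -2.4, 15.3]
opening: 0.0199
gripper_force: 63.3
```

```bash
python3 - <<'E'
from h import *
Z=[];F=[]
s=status.read_state()
ims=[cams.camera("top").astype(float) for _ in range(6)]; t=np.mean(ims,0).astype(np.uint8)[:,:,::-1]
ims=[cams.camera("scene").astype(float) for _ in range(6)]; sc=np.mean(ims,0).astype(np.uint8)[:,:,::-1]
s2=status.read_state(); print(s["position"],s["force"],s2["position"],s2["force"])
w=lambda a,x,y:cv2.resize(a[y-14:y+14,x-18:x+18],(400,311),interpolation=cv2.INTER_CUBIC)
o=np.hstack([w(sc,337,219),w(t,240,166)]); cv2.imwrite("pics/w7.png",cv2.convertScaleAbs(o,alpha=1.6))
E
```

```text
[0.44703282 0.05937428 0.06507482] [-4.43098659 -2.42112621 15.29765828] [0.44701564 0.05940967 0.06507717] [-6.41154438 -2.50935694 15.44831395]
```

View pics/w7.png

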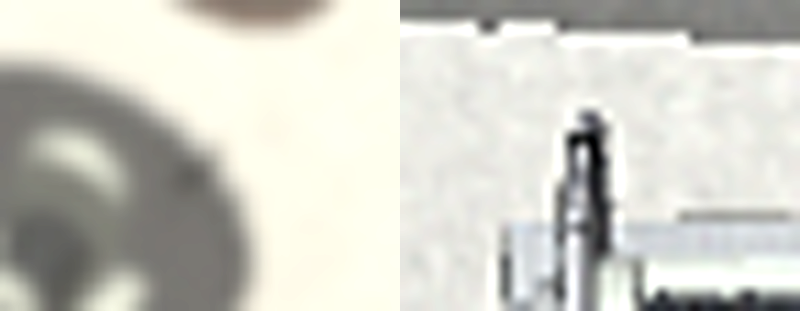

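The dark pointer and the long mark coincide at (200,165) in the scene crop. The force of 15.3 N and the height agree with a lever angle of 1.66.

```bash
python3 -c "
from bench import workorder; print(workorder.hand_in())"
```

```text
the job is handed in; nothing more can be done
None
```

The job is handed in: the lid sits level on the tin, and the arm is holding the lever at about 1.66 rad, with the pointer at the mark and the pad on the lid; the hand-in returned no verdict.

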